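Bolt the lid of the battery charging box

TASK

The steel battery charging box must be bolted before its charger is switched on. Press the lid down on its springy seal until the barrel bolt lines up with the keep on the box's side, slide the bolt through the keep all the way to its stop, then turn its ball handle down over the front of the box, fully into the notch, and let go. Ease the bolt home by feel rather than ramming or forcing it, and do not push the other things on the desk about.

Things in the scene. Friction and masses are not known exactly. Their poses are not given: they have to be found in the camera images.
- charge_box: Grey sheet-steel box, fixed, 180 x 260 x 95 mm high with its lid. Origin: middle of its underside, on the desk; x from its front (towards the robot) to the hinges at its rear, y to its left, z up. The bolt lies on the lid along the front edge (edge at x -97 mm): rod parallel to y at x -66 mm, 16 mm above the lid's top, shooting right (-y) through collars 25 mm tall. Free space before the front.
- keep_hole (a point): Average place of the mouth of the keep's hole, 111 mm above the desk, on the near face of the keep: a bored steel bracket on the box's right side, standing up past the lid's edge. Hole 16 mm wide, 12 mm deep along y, open at both ends. The real hole is up to 2 mm higher or lower than this point (its screw slots allow that); the difference is not reported: feel for it.
- bolt_rod: The bolt's steel rod, 12 mm in diameter, 177 mm long, with a hemispherical nose. Origin on its axis; the nose tip is 131 mm and the handle 30 mm to the right of it (-y). Axes as the box's; it rises, falls and tips slightly with the lid.
- stem: The handle: an 8 mm steel stem with a black ball at its end. Origin on the rod's axis; its z axis points along the stem to the ball, y along the rod as the box's y. Pressing the stem against the stop, the rail or the notch with more than 15 N is forcing it.
- ball (a point): Centre of the black ball, 18 mm in diameter, at the end of the bolt's handle, 40 mm from the rod's axis on an 8 mm stem. It is the place to grip or push, also for pressing the lid down; the jaws can take it across y. A tight pinch does not let the ball turn between the fingers; pushing it with shut fingers does. When level it stands 9 mm out past the lid's front edge.
- lid (a joint): Lid angle (rad) about a hinge along the box's y axis at x +94 mm, 90 mm above the desk. Starts near 0.050, proud on its rubber seal, the rod 8 mm above keep_hole; 0: rod level with keep_hole; least -0.02. The seal pushes back about 1.2 N per mm at the rod: some 10 N down on the bolt line it up, and when less than 4 mm off the round nose finds its own way in. Unbolted it springs up again.
- bolt (a joint): How far the bolt is slid to the right (m). Starts at 0 to 0.006; the nose touches the keep at 0.010 and is through at 0.022. Dry friction 2.5 N, up to 8 N under the seal's load. It stops where the handle's stem meets the stop collar, at 0.026 to 0.046: the catch (rail, notch, stop) has slotted screw holes; its true place is not reported: feel for it. Over 30 N at the keep is forcing it.
- handle (a joint): Angle of the handle about the rod (rad): 0 straight up, growing as it turns to the box's front and down; starts at -0.15 to 0.4 and stays where left; 1.57 is level. A rail along the front of the rod stops it near 0.95 except at the notch, a gap in the rail right beside the stop collar: with the bolt within 1.5 mm of its stop the stem goes down to about 1.6.
- notch (a point): Average place of the stem in the notch of the rail when the bolt is at its stop, at the height of the rod's axis, 16 mm above the lid's top, moving with the lid. The real notch lies up to 10 mm to either side along y, with the stop. The rail's top is 6 mm above the rod's axis, its outer face 18 mm in front of the axis.
- cell_0: bystander: a black and cream cylindrical battery cell, 36 x 48 x 14 mm, lying in front of the box
- cell_1: bystander: a green and cream battery cell, 29 x 50 x 14 mm, lying in front of the box
- charger_brick: bystander: a beige charger block, 43 x 34 x 32 mm, standing left of the box
- screw_tin: bystander: a round tin with a red-brown lid, 64 mm across, 24 mm high
- solder_reel: bystander: a small reel of solder wire, 69 x 59 x 33 mm, at the right

How it is judged:
By the outcome, as a careful person would: the job done as asked, in the order asked, and still so for the second after the job is handed in, with the robot touching nothing.
It also fails if it takes over 64 s, if anything falls off the work surface, if the arm or the gripper's body presses on something with over 40 N, if the wrist force passes 120 N, or if a joint passes its speed limit or range.

ROBOT

A 6-joint arm with a two-finger parallel gripper is mounted at the origin on a cart in front of the work surface, level with it; the furniture and walls round the work are solid. World frame = base frame: x ahead of the robot, y to its left, z up, the work surface at z = 0. Lengths are in m, angles in rad, forces in N, time in s.
With the tool pointing down it reaches from about 0.3 to 0.825 m from the base axis. Payload 5.4 kg.
Tool frame: the origin (TCP) lies at the very end of the fingers, on their centre line; the grasp point (between the pads) lies 19 mm behind it; z points along the fingers, x is the direction in which the jaws open and shut, and the axes are right-handed (so a half turn about z gives the same grasp; the last joint's range is limited). The gripper opens to 92 mm and grips with 3 to 60 N. Pads are 20 mm wide; open, the fingers measure 128 mm over their backs; the gripper's body (75 mm by 189 mm) begins 69 mm behind the grasp point.
Start: joints at [0.958, 0.158, 1.597, -0, 1.386, -0.21], TCP at [0.225, 0.529, 0.215] pointing down, gripper open.
Joint ranges: [-2.91, 2.91], [-0.94, 2.29], [0.18, 2.7], [-1.29, 4.43], [0.17, 2.64], [-3, 3]. Speed limits (rad/s): [2.57, 2.57, 3.14, 3.14, 3.14, 3.14].

INTERFACE

Orientations are given as a rotation vector (axis times angle).
In Python, from workcell import bot gives the robot as it stands. Calls block until the motion is done:
- bot.goto(position, orientation): joint-space move of the TCP to a pose.
- bot.line_to(position, rot=None, max_speed=0.15): straight line of the TCP; rot=None keeps the orientation; max_speed is the mean speed in m/s.
- bot.set_joints(angles): joint-space move.
- bot.set_gripper(opening, newtons=None): opening from 0.0 (shut) to 1.0 (fully open); newtons is the grip in N (None keeps the last); returns when the fingers have stopped.
- bot.hold(seconds).
- bot.inverse_kinematics(position, orientation): joint angles nearest the present ones, or None.
- bot.read_camera(name): name is "scene" or "top"; returns a dict with "pixels" (400x640x3 uint8, blue, green, red), "fx", "fy", "cx", "cy" (pixels), "k1" (the pictures are not rectified: a ray, as slopes to the right and down, at radius r is drawn at 1 + k1 r^2 times it, then the intrinsics apply), "R" (3x3) and "t" (3): a world point X has camera coordinates R X + t. Camera axes: x right, y down, z forward; pixel columns grow to the right and rows downward; lengths in m; the calibration is good to about 2 mm. A picture is of the moment at which its call begins. There is no depth.
A pose or a line that the arm cannot do raises bot.MotionError and nothing moves.
- bot.job_done(): hands the job in, once; it reports no verdict.
Readings, each from a call of its own:
- bot.current_clock(): time.
- bot.current_joints(): joint angles.
- bot.current_joint_vel(): joint speeds.
- bot.current_effort(): joint torques, N m.
- bot.current_ee_pos(): TCP position.
- bot.current_tool_rot(): TCP orientation.
- bot.current_contact_force(): force on the tool from outside, world axes, zero at the start.
- bot.current_ft_torque(): the same for the moment, N m.
- bot.current_opening(): opening from 0.0 (shut) to 1.0 (fully open).
Only numpy, scipy, OpenCV 4.12 (cv2) and the standard library are available. Lean on these libraries where they do the work, as an engineer would, in place of code of your own. Each camera call takes 0.05 s, during which the arm holds its last target. There are 200 camera calls.

## Working session

There is one attempt and no reset: what is moved stays moved. The work goes in short steps, each a Python script; the robot and the scene stay as the last script left them, time stands still between calls to the robot, and variables do not carry over. Pictures are saved under pics/ and viewed, about 8 in all and at most 12, crops included, and the job is handed in when it is done.

```bash
mkdir -p pics && ls
python3 - <<'E'
from workcell import bot
import cv2,numpy as np
for n in("scene","top"):
    c=bot.read_camera(n); cv2.imwrite(f"pics/{n}0.png",c["pixels"])
    print(n,c["fx"],c["fy"],c["cx"],c["cy"],c["k1"],np.round(c["R"],3).tolist(),np.round(c["t"],3),np.round(-c["R"].T@c["t"],3))
print(bot.current_clock(),bot.current_tool_rot(),bot.current_contact_force())
E
```

```text
pics
scene 495.130703006859 495.130703006859 323.21924539088576 198.2436136267523 -0.10522158092937857 [[-0.974, -0.227, -0.023], [-0.096, 0.499, -0.861], [0.207, -0.836, -0.508]] [0.493 0.136 1.454] [0.192 1.26  0.867]
top 506.691692598303 506.691692598303 323.13894541206383 203.27879533730842 -0.15332746426074353 [[-0.007, -1.0, 0.008], [-0.988, 0.006, -0.154], [0.154, -0.009, -0.988]] [-0.008  0.54   1.379] [0.321 0.    1.446]
0.1 [ 2.62041807e+00  1.73183430e+00 -2.35165061e-03] [ 0.33780686 -0.05477929 -0.77103786]
```

View pics/scene0.png

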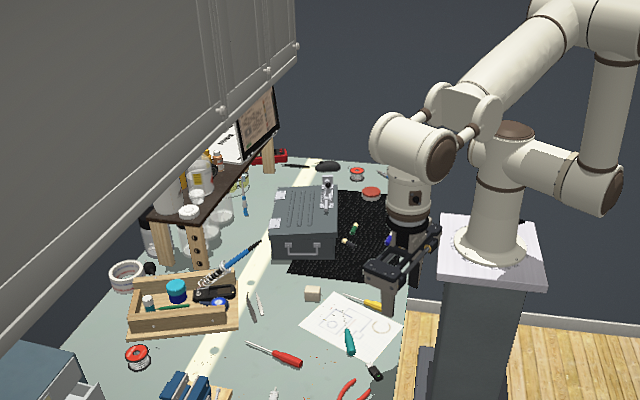

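View pics/top0.png

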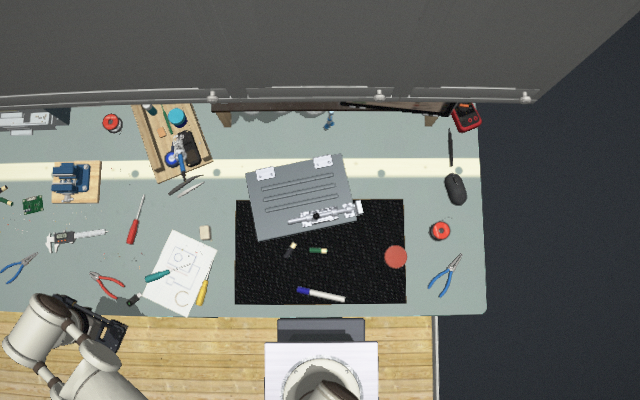

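The top view shows the box centred near (302,197) and yawed about +0.2 rad, with the bolt running from (290,219) to (360,207). I'll enlarge both views.

Run:
```python
import cv2
a=cv2.imread("pics/top0.png")[145:250,235:375]; a=cv2.resize(a,None,fx=5.7,fy=5.7,interpolation=cv2.INTER_CUBIC); cv2.imwrite("pics/topc.png",a)
a=cv2.imread("pics/scene0.png")[165:270,260:400]; a=cv2.resize(a,None,fx=5.7,fy=5.7,interpolation=cv2.INTER_CUBIC); cv2.imwrite("pics/scenec.png",a)
```

```text
(no output)
```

View pics/topc.png

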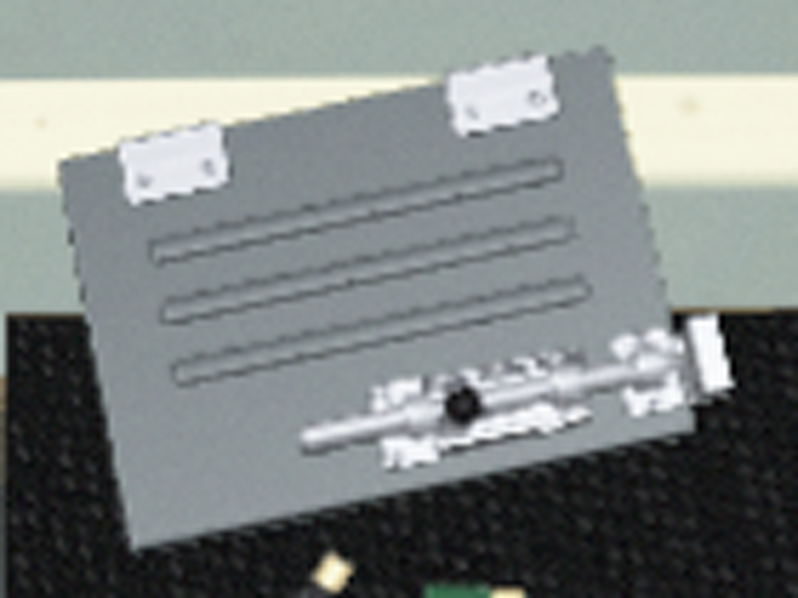

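View pics/scenec.png

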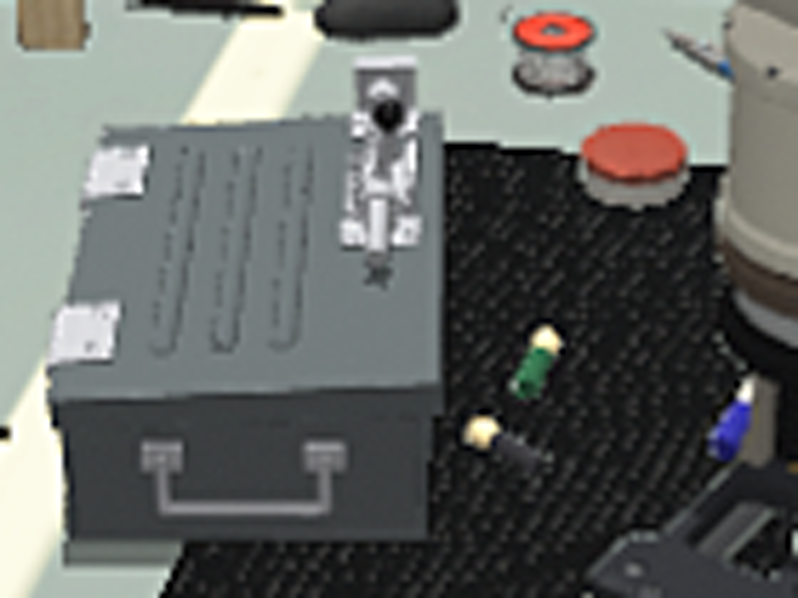

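The top crop gives lid corners at (133,550), (694,430), (60,160) and (605,48). The ball is at (463,403), the rod's left end at (303,438) and the keep's top at (710,352). In the scene crop the ball is at (386,112). I'll fit the box pose and the ball position from these.

```bash
cat > h.py <<'E'
from workcell import bot
import numpy as np, cv2
from scipy.optimize import least_squares
from scipy.spatial.transform import Rotation as Ro
def proj(c,X):
    p=c["R"]@np.asarray(X)+c["t"]; a=p[:2]/p[2]; a=a*(1+c["k1"]*(a@a))
    return np.array([c["fx"]*a[0]+c["cx"],c["fy"]*a[1]+c["cy"]])
def onplane(c,px,z):
    return least_squares(lambda v:proj(c,[v[0],v[1],z])-px,[.5,0]).x
def tri(cs,pxs):
    r=least_squares(lambda X:np.concatenate([proj(c,X)-p for c,p in zip(cs,pxs)]),[.5,0,.1]); return r.x,r.fun
E
cat > m.py <<'E'
from h import *
T=bot.read_camera("top");S=bot.read_camera("scene")
t=lambda u,v:np.array([235+u/5.7,145+v/5.7])-.4
s=lambda u,v:np.array([260+u/5.7,165+v/5.7])-.4
P={k:onplane(T,t(*p),z) for k,(p,z) in dict(fl=((133,550),.104),fr=((694,430),.104),rl=((60,160),.095),rr=((605,48),.095),rod=((303,438),.119),keep=((710,352),.125)).items()}
for k,v in P.items(): print(k,v.round(4))
d=P['fl']-P['fr']; print("front len",np.linalg.norm(d),"yaw",np.arctan2(-d[0],d[1]))
d2=P['rl']-P['rr']; print("rear len",np.linalg.norm(d2),"yaw",np.arctan2(-d2[0],d2[1]), "depth",np.linalg.norm((P['fl']+P['fr']-P['rl']-P['rr'])/2))
b,f=tri([T,S],[t(463,403),s(386,112)]); print("ball",b.round(4),f.round(2))
# scene front-lid corners
for k,p,z in(("fl",(443,385),.104),("fr",(440,112),.104)): print("scene",k,onplane(S,s(*p),z).round(4))
yaw=np.arctan2(-(d+d2)[0],(d+d2)[1]); R=np.array([[np.cos(yaw),-np.sin(yaw)],[np.sin(yaw),np.cos(yaw)]])
m=(P['fl']+P['fr'])/2; O=m+R@[.097,0]; print("yaw",yaw,"O",O)
for k,v in P.items(): print(k,"box",(R.T@(v-O)).round(4))
print("ball box",(R.T@(b[:2]-O)).round(4))
E
python3 m.py
```

```text
fl [0.4294 0.1627]
fr [ 0.4842 -0.0995]
rl [0.6172 0.2013]
rr [ 0.6707 -0.0605]
rod [0.4797 0.0826]
keep [ 0.5179 -0.106 ]
front len 0.26792036680480297 yaw 0.20607006041141523
rear len 0.2672671484681203 yaw 0.20156540051654712 depth 0.19120261164769106
ball [0.4896 0.0081 0.1564] [ 0.07  0.42 -0.49 -0.06]
scene fl [0.4241 0.1731]
scene fr [ 0.4803 -0.0898]
yaw 0.2038204795298092 O [0.55175528 0.05125606]
fl box [-0.0973  0.134 ]
fr box [-0.0967 -0.134 ]
rl box [0.0945 0.1337]
rr box [ 0.0939 -0.1335]
rod box [-0.0642  0.0453]
keep box [-0.0649 -0.1471]
ball box [-0.0696 -0.0297]
```

The fit agrees with the given sizes: lid front edge 268 mm long, rod at x -64 to -66 mm, and ball 30 mm right of the rod origin. The nose is about 9 mm from the keep, so q is about 0.001 and h about 0.1. Next I approach and pinch the ball.

```bash
cat >> h.py <<'E'
yaw=.2038; O=np.array([.5518,.0513])
Rb=np.array([[np.cos(yaw),-np.sin(yaw),0],[np.sin(yaw),np.cos(yaw),0],[0,0,1]])
W=lambda x,y,z: Rb@[x,y,z]+[O[0],O[1],0]      # box->world
B=lambda p: Rb.T@(np.asarray(p)-[O[0],O[1],0])
def rot(s): # tool down, jaws along box y
    X=s*Rb[:,1]; Z=np.array([0,0,-1.]); return Ro.from_matrix(np.c_[X,np.cross(Z,X),Z]).as_rotvec()
def F(n=4):
    f=[]
    for _ in range(n): f.append(bot.current_contact_force()); bot.hold(.02)
    return Rb.T@np.mean(f,0)
def state(tag=""):
    print(tag,"t%.1f"%bot.current_clock(),"tcp",(B(bot.current_ee_pos())*1e3).round(1),"F",F().round(1),"op%.3f"%bot.current_opening())
E
python3 - <<'E'
from h import *
pb=W(-.0690,-.0300,.1575)
up=pb+[0,0,.07]
best=min(((np.abs(q).max(),s,q) for s in(1,-1) for q in[bot.inverse_kinematics(up,rot(s))] if q is not None),key=lambda a:a[0])
print(best); s=best[1]; open("s.txt","w").write(str(s))
bot.goto(up,rot(s)); bot.set_gripper(.45)
bot.line_to(pb-[0,0,.016],max_speed=.08); bot.hold(.2)
state("down")
c=bot.read_camera("top"); d=bot.read_camera("scene")
a=[cv2.resize(i["pixels"][v:v+100,u:u+130],None,fx=3,fy=4*.75,interpolation=2) for i,u,v in((c,240,150),(d,265,130))]
cv2.imwrite("pics/a.png",np.hstack(a))
E
```

```text
(np.float64(1.8112738819998073), -1, array([-0.23079149, -0.07402646,  1.81127388,  0.        ,  1.40434524,
        1.13620483]))
down t4.6 tcp [-68.7 -30.1 142. ] F [-0.2  0.3  0.4] op0.444
```

View pics/a.png

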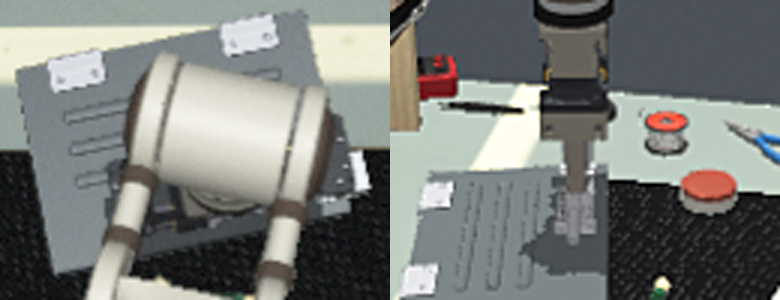

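The fingers now straddle the handle: in the scene half they sit at (575,170) above the rod. The ball itself is hidden. I'll pinch; the opening should read about 0.196 for the 18 mm ball.

Run:
```python
from h import *
f0=F(); bot.set_gripper(0,35); state("grip")
op=bot.current_opening()
if .16<op<.21:
    for i in range(8):
        p=bot.current_ee_pos() if i==0 else p
        p=p-[0,0,.001]; bot.line_to(p,max_speed=.02); state(f"press {i+1}")
        if F()[2]-f0[2]>13: break
    np.savez("st.npz",f0=f0,p=p)
```

```text
grip t5.3 tcp [-69.1 -29.5 141.4] F [0.3 2.3 0.2] op0.172
press 1 t5.7 tcp [-69.2 -29.7 140.4] F [-0.6  2.2  1.8] op0.170
press 2 t6.0 tcp [-69.1 -29.7 139.5] F [-1.4  2.2  2.9] op0.172
press 3 t6.4 tcp [-69.  -29.7 138.5] F [-1.6  2.   4.1] op0.169
press 4 t6.8 tcp [-69.  -29.7 137.6] F [-1.6  2.3  5.4] op0.169
press 5 t7.2 tcp [-68.9 -29.7 136.7] F [-1.9  2.5  6. ] op0.170
press 6 t7.6 tcp [-68.8 -29.8 135.8] F [-2.2  2.2  7. ] op0.170
press 7 t8.0 tcp [-68.7 -29.8 135.1] F [-2.3  2.2  7.9] op0.171
press 8 t8.3 tcp [-68.6 -29.9 134.3] F [-2.4  2.6  8.9] op0.172
```

The pinch holds and the seal pushes back at about 1.2 N/mm, as described. One more millimetre down, then I slide in small steps with force limits.

Run:
```python
from h import *
S=np.load("st.npz"); f0=S["f0"]; p=S["p"]-[0,0,.001]
bot.line_to(p,max_speed=.02); state("press9")
y0=B(bot.current_ee_pos())[1]; log=[]
for i in range(36):
    p=p-Rb[:,1]*.0005; bot.line_to(p,max_speed=.02)
    f=F(2); b=B(bot.current_ee_pos()); log.append((round((y0-b[1])*1e3,1),round(b[2]*1e3,1),*f.round(1)))
    if f[1]>13: print("hi"); break
np.savez("st.npz",f0=f0,p=p,y0=y0)
for l in log[::2]+[log[-1]]: print(*l)
state()
```

```text
press9 t8.7 tcp [-68.5 -30.  133.5] F [-2.5  2.3  9.8] op0.170
0.6 133.5 -2.5 2.2 9.3
1.6 133.5 -2.5 2.4 9.6
2.6 133.5 -2.4 1.6 9.9
3.6 133.5 -3.0 2.0 10.5
4.6 133.5 -3.0 3.1 9.8
5.6 133.5 -2.8 3.0 9.7
6.6 133.5 -2.1 2.6 9.8
7.6 133.5 -2.9 2.6 9.6
8.6 133.5 -3.2 2.3 9.5
9.6 133.5 -2.5 2.0 10.5
10.6 133.5 -3.2 1.9 9.8
11.6 133.5 -2.7 2.5 9.7
12.6 133.5 -2.4 2.1 9.7
13.6 133.5 -2.9 2.0 9.7
14.6 133.5 -2.1 2.5 9.1
15.6 133.5 -2.9 1.9 10.0
16.6 133.5 -3.5 2.2 10.1
17.6 133.5 -2.7 1.8 10.0
18.1 133.5 -2.7 2.7 9.6
 t19.0 tcp [-68.5 -48.1 133.5] F [-2.6  3.1 10.1] op0.170
```

It slid smoothly at about 2.5 N with no sign of jamming at the keep. I'll continue to feel for the stop.

Run:
```python
from h import *
S=np.load("st.npz"); f0=S["f0"]; p=S["p"]; y0=float(S["y0"]); log=[]
for i in range(70):
    p=p-Rb[:,1]*.0005; bot.line_to(p,max_speed=.025)
    f=F(1); b=B(bot.current_ee_pos()); log.append((round((y0-b[1])*1e3,1),round(b[2]*1e3,1),*f.round(1)))
    if f[1]>7: print("hi"); break
np.savez("st.npz",f0=f0,p=p,y0=y0)
for l in log[:-6:4]+log[-6:]: print(*l)
state()
```

```text
hi
18.6 133.5 -2.0 2.4 8.5
20.6 133.5 -2.2 2.8 9.5
22.6 133.5 -2.3 2.3 10.0
24.6 133.5 -1.7 2.2 9.5
26.6 133.5 -2.2 2.6 8.7
28.6 133.5 -2.8 1.5 9.7
30.7 133.5 -2.6 2.2 9.9
32.7 133.5 -3.0 2.0 9.1
34.7 133.5 -2.8 2.9 9.3
35.6 133.5 -2.4 2.8 9.2
36.0 133.5 -2.1 2.2 9.6
36.1 133.4 -2.9 4.0 9.3
36.2 133.3 -1.9 5.7 9.4
36.3 133.2 -1.9 5.8 9.7
36.4 133.1 -1.4 8.5 10.0
 t29.7 tcp [-68.6 -66.3 133.1] F [-1.9  7.9 10. ] op0.173
```

The stop was felt at 36.1 mm of travel, q about 0.037, with the force rising to 8 N. Next I ease the lid load off, release, get behind the ball with shut fingers and swing the handle forward.

Run:
```python
from h import *
S=np.load("st.npz"); p=S["p"]
p=p+[0,0,.0015]; bot.line_to(p,max_speed=.03); state("eased")
yb=B(bot.current_ee_pos())[1]
bot.set_gripper(.42); state("open")
b=B(p); yb=float(yb)
bot.line_to(W(b[0],yb,.185),max_speed=.12); f0=F()
bot.set_gripper(0,20)
bot.line_to(W(-.035,yb,.175),max_speed=.12)
bot.line_to(W(-.035,yb,.147),max_speed=.08)
rz=.112
for h in np.linspace(0,.85,12):
    bot.line_to(W(-.065-.04*np.sin(h)+.019,yb,rz+.04*np.cos(h)-.004+.006*h/.85),max_speed=.03)
    f=F(1)-f0; print(round(h,2),f.round(1),(B(bot.current_ee_pos())*1e3).round(1))
    if np.abs(f).max()>8: break
state("end"); np.savez("st2.npz",yb=yb,f0=f0)
q=B(bot.current_ee_pos()); bot.line_to(W(q[0]+.012,q[1],q[2]+.003),max_speed=.08)
bot.line_to(W(q[0]+.012,q[1],.19),max_speed=.15)
c=bot.read_camera("scene"); cv2.imwrite("pics/b.png",cv2.resize(c["pixels"][140:260,270:400],None,fx=5,fy=5,interpolation=2))
```

```text
eased t30.0 tcp [-68.7 -66.3 134.3] F [-0.9  7.2  8.1] op0.170
open t30.6 tcp [-69.2 -67.8 133.7] F [ 0.1 -0.1  0.1] op0.420
0.0 [ 0.7 -0.2 -0.1] [-46.  -66.4 148.2]
0.08 [ 0.  -0.3  0.1] [-49.2 -66.3 148.4]
0.15 [ 0.7 -0.6  0.3] [-52.2 -66.3 148.7]
0.23 [ 0.5 -0.5  0.6] [-55.2 -66.3 148.7]
0.31 [ 1.2 -1.  -0.1] [-58.3 -66.3 148.3]
0.39 [ 0.5 -0.7  0.8] [-61.3 -66.3 147.7]
0.46 [0.3 0.1 0.3] [-64.2 -66.3 146.9]
0.54 [-0.2 -0.2  0.2] [-66.9 -66.3 146. ]
0.62 [ 0.1 -1.   0.5] [-69.4 -66.3 144.8]
0.7 [-0.2 -0.6 -0.5] [-71.9 -66.3 143.5]
0.77 [ 0.8 -0.1 -0.8] [-74.1 -66.3 142. ]
0.85 [ 0.3 -1.   0.1] [-76.3 -66.3 140.3]
end t36.4 tcp [-76.3 -66.3 140.3] F [ 0.1 -0.6 -0.1] op0.003
```

View pics/b.png

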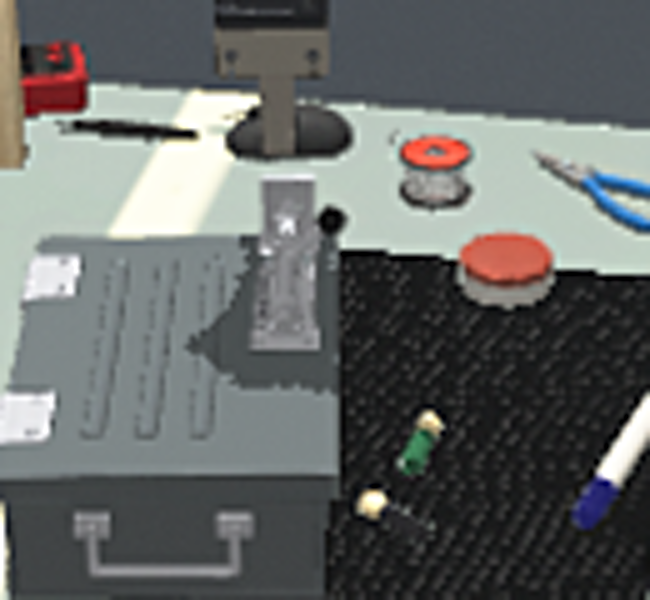

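The handle has turned forward, with the ball now at crop (332,220), out over the front edge. Next I press it down from above into the notch, watching the force.

Run:
```python
from h import *
S=np.load("st2.npz"); yb=float(S["yb"])
c=bot.read_camera("scene"); px=np.array([270+332/5,140+220/5])-.4
r=least_squares(lambda v:proj(c,W(-.066-.04*np.sin(v[0]),v[1],.112+.04*np.cos(v[0])))-px,[.9,-.066]); print("h,y",r.x)
bot.line_to(W(-.104,yb,.165),max_speed=.12); f0=F()
z=.165
while z>.1175:
    z-=.001 if z>.122 else .0005
    bot.line_to(W(-.104 if z>.14 else -.106,yb,z),max_speed=.03); f=F(1)-f0
    if z<.152: print((B(bot.current_ee_pos())*1e3).round(1),f.round(1))
    if f[2]>6: print("stop"); break
state()
```

```text
h,y [ 0.86862943 -0.06664037]
[-104.   -66.3  150.9] [ 0.4  0.3 -0. ]
[-104.   -66.3  149.9] [ 0.1 -0.7 -1.4]
[-104.1  -66.4  149.2] [-1.9 -0.1  2. ]
[-104.5  -66.4  148.4] [-5.3  0.1  5.6]
[-104.7  -66.4  147.6] [-6.2 -0.3  8.5]
stop
 t42.8 tcp [-104.7  -66.4  147.6] F [-6.4  1.2  9.2] op0.005
```

The finger's rear edge caught the front slope of the ball (Fx was negative), so I was too far forward. I'll back off and press 9 mm further back, moving forward as the ball drops.

Run:
```python
from h import *
S=np.load("st2.npz"); yb=float(S["yb"])
q=B(bot.current_ee_pos()); bot.line_to(W(q[0],yb,.156),max_speed=.08)
bot.line_to(W(-.094,yb,.154),max_speed=.08); f0=F()
z=.153
while z>.1175:
    z-=.001 if z>.122 else .0005
    x=-.094-.010*np.clip((.147-z)/.015,0,1)
    bot.line_to(W(x,yb,z),max_speed=.03); f=F(1)-f0
    print((B(bot.current_ee_pos())*1e3).round(1),f.round(1))
    if f[2]>6.5 or abs(f[0])>5: print("stop"); break
state()
```

```text
[-94.2 -66.3 151.8] [-0.2  0.8 -0.1]
[-94.  -66.3 151. ] [-0.5  1.1  0.4]
[-94.1 -66.3 149.9] [0.2 0.6 0.2]
[-94.  -66.3 148.9] [0.  0.7 0.5]
[-94.2 -66.4 148.1] [-1.9  0.4  4. ]
[-94.6 -66.4 147.4] [-5.   0.7  7. ]
stop
 t45.0 tcp [-94.6 -66.4 147.4] F [-5.2  1.1  6.7] op0.004
```

Friction of the ball on the flat fingertip jams the top push at this angle. I'll push it further from behind along the arc to about 1.2 rad, where pressing from the top has good leverage, then finish from above.

Run:
```python
from h import *
S=np.load("st2.npz"); yb=float(S["yb"])
bot.line_to(W(-.092,yb,.158),max_speed=.12)
bot.line_to(W(-.069,yb,.158),max_speed=.12); bot.line_to(W(-.069,yb,.143),max_speed=.12); f0=F(3)
rz=.113; ok=True
for h in np.arange(.75,1.26,.07):
    bot.line_to(W(-.066-.04*np.sin(h)+.0185,yb,rz+.04*np.cos(h)+.001),max_speed=.04)
    f=F(1)-f0; print(round(h,2),f.round(1),(B(bot.current_ee_pos())*1e3).round(1))
    if np.abs(f).max()>6: ok=False; break
state("end %s"%ok)
```

```text
0.75 [-0.5 -0.4 -0.1] [-74.8 -66.4 143.7]
0.82 [ 0.4 -0.6 -0.4] [-76.9 -66.3 141.1]
0.89 [-0.  -0.   0.1] [-78.6 -66.3 139.1]
0.96 [-0.3 -1.   0.1] [-80.4 -66.3 136.8]
1.03 [ 0.8 -0.4 -0. ] [-81.9 -66.3 134.4]
1.1 [1.  1.  0.4] [-83.3 -66.3 132. ]
1.17 [ 1.3 -0.3 -0.6] [-84.5 -66.2 129.4]
1.24 [ 0.8 -0.4  0.5] [-85.6 -66.2 126.8]
end True t48.2 tcp [-85.6 -66.2 126.8] F [ 0.1 -0.2  0.4] op0.005
```

No rail resistance up to about 1.2 rad, so the stem is in the notch. Now the final press from above.

Run:
```python
from h import *
S=np.load("st2.npz"); yb=float(S["yb"])
bot.line_to(W(-.081,yb,.130),max_speed=.1); bot.line_to(W(-.081,yb,.147),max_speed=.12)
bot.line_to(W(-.103,yb,.147),max_speed=.12); bot.line_to(W(-.103,yb,.141),max_speed=.08); f0=F(3)
z=.141
while z>.1165:
    z-=.0015 if z>.124 else .0007
    x=-.103-.003*np.clip((.138-z)/.012,0,1)
    bot.line_to(W(x,yb,z),max_speed=.04); f=F(1)-f0
    print((B(bot.current_ee_pos())*1e3).round(1),f.round(1))
    if f[2]>6.5: print("stop"); break
state()
```

```text
[-102.9  -66.3  139.5] [0.1 0.  0. ]
[-103.1  -66.3  137.9] [ 0.5 -0.2 -0.4]
[-103.5  -66.3  136.4] [-0.2  0.5 -0. ]
[-103.8  -66.3  135. ] [-0.1  1.1  0.2]
[-104.2  -66.3  133.4] [-0.2 -0.3  0.2]
[-104.5  -66.3  131.9] [-0.3 -0.5  1.6]
[-104.9  -66.3  130.4] [0.3 0.6 0.9]
[-105.3  -66.3  128.9] [ 0.7 -1.   0.5]
[-105.7  -66.3  127.4] [ 0.   0.  -0.1]
[-106.1  -66.3  125.9] [0.8 1.1 0.3]
[-106.   -66.3  124.4] [-0.7 -0.3  0. ]
[-106.   -66.3  122.9] [1.  0.1 0.4]
[-106.   -66.3  122.3] [-0.7  0.2 -0.4]
[-106.   -66.3  121.6] [-0.3  0.5 -0.1]
[-106.   -66.3  120.9] [ 0.7 -0.1  0.4]
[-106.   -66.3  120.2] [-0.9  1.2  0.5]
[-106.   -66.3  119.5] [ 0.1 -0.3  0.6]
[-106.   -66.4  119. ] [-0.6 -0.2  3. ]
[-105.9  -66.4  118.6] [-2.6  0.6  6.6]
stop
 t54.5 tcp [-105.9  -66.4  118.6] F [-2.9  0.7  5.9] op0.006
```

It came to a firm end at tip z 0.119, which is the ball's top when level. I'll lift clear and check.

Run:
```python
from h import *
S=np.load("st2.npz"); yb=float(S["yb"])
bot.line_to(W(-.106,yb,.235),max_speed=.12); state("clear")
c=bot.read_camera("scene"); cv2.imwrite("pics/c.png",cv2.resize(c["pixels"][140:260,270:400],None,fx=5,fy=5,interpolation=2))
for h in(1.2,1.45,1.6): print(h,((proj(c,W(-.066-.04*np.sin(h),-.0665,.112+.04*np.cos(h)))+.4-[270,140])*5).round())
print(bot.current_clock())
```

```text
clear t55.7 tcp [-106.5  -66.   234. ] F [-0.4 -0.1 -0. ] op0.005
1.2 [343. 236.]
1.45 [347. 250.]
1.6 [348. 258.]
55.8167
```

View pics/c.png

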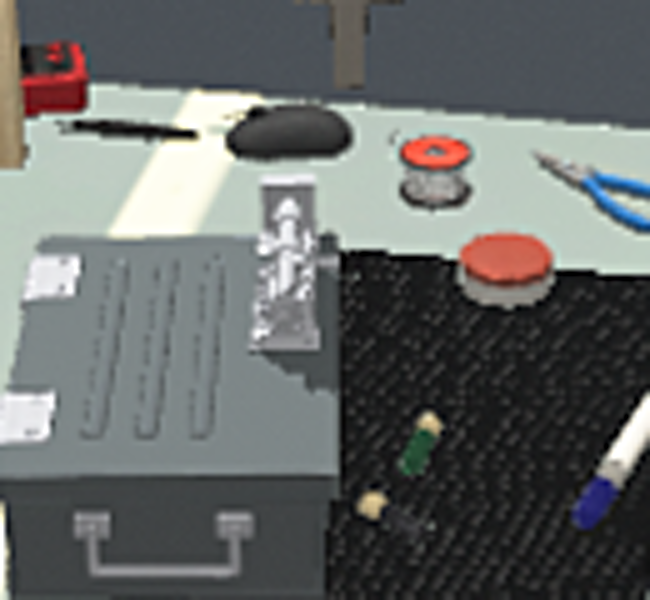

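The stem shows at (328,258), level over the front edge, and the ball lies dark against the mat near the predicted (348,258) for 1.6 rad. The lid is down and the bystanders have not moved, so I'm handing in.

```bash
python3 -c "
from workcell import bot
bot.job_done(); print(bot.current_clock())"
```

```text
the job is handed in; nothing more can be done
the job is handed in; nothing more can be done
```

The box is bolted, and I handed it in at about 56 s on the robot's clock, inside the 64 s limit.

- **Lid and bolt:** I pinched the ball and pressed the lid down about 8 mm, which took about 10 N. The bolt then slid through the keep at about 2–3 N and met its stop after 36 mm of travel. I stopped pushing there at about 8 N.
- **Handle:** After letting go, I turned the handle with shut fingers, first from behind and then from above. It came to a firm end at about 6.6 N, with the ball's top at 0.119 m, which is its level position in the notch.
- **One thing that went wrong:** My first two attempts to push the ball from above, at about 0.87 rad, jammed on friction. I backed off both times at 9 N or less and pushed further round from behind instead. The stem then passed the rail's 0.95 rad limit without resistance.
- **Last checks:** The final picture shows the stem level over the front edge where 1.6 rad predicts. The lid is down, the cells and tin are where they were, and the gripper is clear with no contact force. The ball itself is hard to see against the black mat, so its position rests on the stem and the contact height.

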